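# Pack a steel post in its stacking tray box

## Task

Put a steel post away in its stacking box: first set the blue tray on the dark steel base that is screwed to the table, cut corners over cut corners, so that it sits fully down over the raised step. Then lay the loose steel post lengthwise in the tray's two V-grooves, about in the middle, and last put the white cover on the tray, again cut corners over cut corners and fully down. Leave the stack closed and standing free.

Things in the scene. Friction and masses are not known exactly. Their poses are not given: they have to be found in the camera images.
- base: Dark steel base, fixed, 104 (x) x 56 mm; the 2 corners at its +x end are cut at 45 deg by 14 mm, the others square; orange dot on the cut end. Origin: centre of underside, on the table, z up. Shoulder at 14 mm round a raised step (14 to 21 mm) inset 5 mm all round, its upper edges tapered 2 mm more. Lugs with screws at both ends reach 68 mm from the origin, 24 mm wide, 13 mm high.
- base_cut_end (a point): Point of the base on its centre line, 40 mm from the origin toward the cut-corner end (+x), at the shoulder's height.
- tray: Blue loose tray, 0.14 kg, same outline, cut corners (+x end) and dot as the base. Origin: centre of its lower rim, z up. Upright sides 24 mm high: grip across the 56 mm width. Hollow below: skirt 8 mm deep, walls 3 mm, fits over the base's step with 2 mm play a side, only if cut corners match; seated, its origin is 14 mm above the base's. On top: shoulder at 24 mm, step like the base's to 31 mm.
- tray_cut_end (a point): Point of the tray on its centre line, 40 mm from the origin toward the cut-corner end (+x), at the height of its lower rim.
- groove_middle (a point): Point of the tray midway between its two black V-blocks, 41 mm above its origin: where the middle of the post's axis belongs. The blocks stand on the tray's step (31 mm), 43 mm high at the top, 28 mm wide, 8 mm thick, at 26 mm either side of the origin along x (44 mm free between them). The 90 degree V-grooves run along the tray's x, 21 mm wide at the top.
- cover: White loose cover, 0.12 kg, hollow, standing on its rim; same outline, cut corners (+x end) and dot. Origin: centre of its lower rim, z up. Walls 3 mm, 28 mm high inside, flat top at 32 mm; on it a grey grip bar along x, 50 x 14 mm, from 32 to 50 mm, centred at x = -4 mm. Fits over the tray's step with 2 mm play a side, only if cut corners match; seated, its origin is 24 mm above the tray's.
- cover_cut_end (a point): Point of the cover on its centre line, 40 mm from the origin toward the cut-corner end (+x), at the height of its rim.
- post: Loose bright steel post, a cylinder 12 mm in diameter and 75 mm long, 0.075 kg, lying on the table; it can roll. Its axis is its own y axis. The origin lies on its surface, 6 mm from the axis (underside as built): see post_middle.
- post_middle (a point): Middle of the post, on its axis.

How it is judged:
By the outcome, as a careful person would: the job done as asked, in the order asked, and still so for the second after the job is handed in, with the robot touching nothing.
It also fails if it takes over 72 s, if anything falls off the work surface, if the arm or the gripper's body presses on something with over 40 N, if the wrist force passes 120 N, or if a joint passes its speed limit or range.

## Robot

A 6-joint arm with a two-finger parallel gripper is mounted at the origin on a cart in front of the work surface, level with it; the furniture and walls round the work are solid. World frame = base frame: x ahead of the robot, y to its left, z up, the work surface at z = 0. Lengths are in m, angles in rad, forces in N, time in s.
With the tool pointing down it reaches from about 0.425 to 0.95 m from the base axis. Payload 3.5 kg.
Tool frame: the origin (TCP) lies on the centre line of the jaws, within the pads' length; the fingertips stand 8 mm ahead of it and the grasp point (between the pads) lies 11 mm behind it; z points along the fingers, y is the line along which they close (so a half turn about z gives the same grasp; the last joint's range is limited). The gripper opens to 85 mm and grips with 20 to 120 N. Pads are 22 mm wide; open, the fingers measure 114 mm over their backs; the gripper's body (76 mm by 85 mm) begins 54 mm behind the grasp point. The pads swing forward as they close: fully open they stand 13 mm farther back than shut.
Start: joints at [1.175, 0.286, 1.577, -0, 1.279, -0.15], TCP at [0.164, 0.655, 0.239] pointing down, gripper open.
Joint ranges: [-2.77, 2.77], [-0.9, 2.22], [0.21, 2.48], [-1.53, 4.67], [0.24, 2.81], [-2.84, 2.84]. Speed limits (rad/s): [2.79, 2.79, 3.14, 3.14, 3.14, 3.14].

## Interface

Orientations are given as a unit quaternion [x, y, z, w].
In Python, from plant import ctrl gives the robot as it stands. The module is installed in compiled form; this text tells all that it offers.
- The arm moves only by the tool send_rows, never from a script. Its argument "steps" is a list of rows, each a list of 5 numbers: the shift along the tool's x, y, z in m, then the turn about the tool's z in degrees, then the opening, from -1 (shut) to 1 (fully open). A call has 1 to 12 rows; each row is the pose to reach, as a shift and turn from the pose commanded when the call began, along the tool's axes at that moment; what a row does not reach only later rows make up. A row lasts 1/10 s, in which the tool goes at most 50 mm and 8.59 degrees, less where a joint would pass 70% of its speed; a pose out of reach is approached as far as the arm can. A call with a gripper value outside its range is refused whole. The fingers move at their own pace and stop on an object; "squeeze" is the grip in N (left out, the last holds). Time passes only in rows, so rows that repeat a pose let the fingers close. It gives the time, the measured TCP pose, the force, the opening and the grip force at its end, in the units of the state.
- ctrl.get_state(): the state, without advancing time (a new reading comes with each control period).
- ctrl.read_camera(name): name is "scene" or "top"; returns the picture (420x560x3 uint8, red, green, blue); there is no depth.
- ctrl.calibration(name): a dict with "intrinsics" (3x3 intrinsics, pixels), "extrinsics" (4x4, takes a point from world to camera coordinates). Camera axes: x right, y up, looking along -z (the intrinsics and any distortion apply to the point x, -y, -z); pixel columns grow to the right and rows downward; lengths in m; the calibration is good to about 2 mm. A picture is of the moment at which its call begins. calibration takes no time and is no camera call.
- ctrl.sign_off(): hands the job in; it is judged then, once.
The state is a dict: "time": time; "qpos": joint angles; "dq": joint speeds; "joint_efforts": joint torques, N m; "eef_pos": TCP position; "tcp_rot": TCP orientation; "contact_force": force on the tool from outside, world axes, zero at the start; "wrist_torque": the same for the moment, N m; "opening": opening from 0.0 (shut) to 1.0 (fully open); "finger_force": force on a finger pad.
Only numpy, scipy, OpenCV 4.12 (cv2) and the standard library are available. Lean on these libraries where they do the work, as an engineer would, in place of code of your own. Each camera call takes 0.05 s, during which the arm holds its last target. There are 200 camera calls.

## Working session

There is one attempt and no reset: what is moved stays moved. The work goes in short steps, Python scripts to look and compute and a tool call to move; the robot and the scene stay as the last step left them, time stands still between calls to the robot, and variables do not carry over. Pictures are saved under pics/ and viewed, at most 10 in all, crops included, and the job is handed in when it is done.

Besides the shell and the picture viewer there is one more tool, called after "Emit:" by a JSON object that holds its "api" and its "payload", one argument or row to a line. send_rows: Moves the arm, as the interface text tells. Its arguments: {"type":"object","properties":{"steps":{"type":"array","items":{"type":"array","items":{"type":"number"}}},"squeeze":{"type":"number"}},"required":["steps"]}

```bash
mkdir -p pics; python3 - <<'E'
from plant import ctrl
import cv2,numpy as np
for n in("scene","top"):
    im=ctrl.read_camera(n);cv2.imwrite(f"pics/{n}0.png",im[:,:,::-1]);c=ctrl.calibration(n)
    print(n,{k:np.round(v,4).tolist() if not isinstance(v,str) else v for k,v in c.items()})
print(ctrl.get_state())
E
```

```text
scene {'intrinsics': [[427.2174, 0.0, 278.2962], [0.0, 427.2174, 206.3047], [0.0, 0.0, 1.0]], 'extrinsics': [[0.7809, -0.6245, -0.0113, -0.4567], [0.4255, 0.5187, 0.7416, -0.2812], [-0.4572, -0.5839, 0.6708, -0.7668], [0.0, 0.0, 0.0, 1.0]]}
top {'intrinsics': [[437.815, 0.0, 279.8544], [0.0, 437.815, 210.5886], [0.0, 0.0, 1.0]], 'extrinsics': [[-0.0169, -0.9998, -0.0137, 0.001], [0.9871, -0.0189, 0.1588, -0.5712], [-0.159, -0.0109, 0.9872, -0.9511], [0.0, 0.0, 0.0, 1.0]]}
{'time': 0.1, 'qpos': array([ 1.17499351e+00,  2.87140917e-01,  1.57806583e+00,  1.45018133e-05,
        1.27859622e+00, -1.50013601e-01]), 'dq': array([ 6.55220588e-04, -1.55633794e-03, -3.63415535e-03,  7.99616041e-07,
        2.12369834e-03,  3.81871813e-04]), 'joint_efforts': array([ 6.11089417e-04, -4.07300091e+01, -2.93698293e+01, -1.55670605e-04,
        3.48892027e-03, -2.11009177e-05]), 'eef_pos': array([0.16398917, 0.65416858, 0.23802384]), 'tcp_rot': array([ 1.22587501e-01,  9.92457094e-01, -1.06238413e-03, -3.04560434e-04]), 'contact_force': array([-0.20139606, -0.47260415, -0.0113558 ]), 'wrist_torque': array([ 0.04189241, -0.02004883,  0.02705836]), 'finger_force': 0.0, 'opening': 0.9984214280852381}
```

View pics/top0.png

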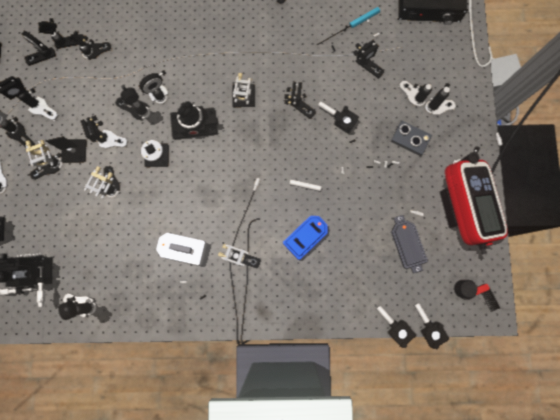

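View pics/scene0.png

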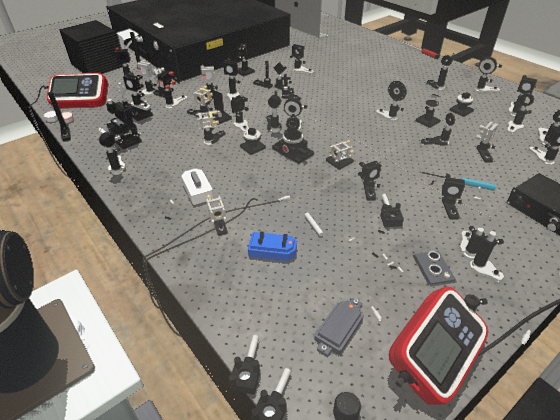

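Top view: cover (182,249), tray (306,237), base (408,243), post likely the bright bar (306,185). I'll zoom in with both views in one mosaic.

```bash
python3 - <<'E'
import cv2,numpy as np
t=cv2.imread("pics/top0.png");s=cv2.imread("pics/scene0.png")
def c(im,x,y,h=33):return cv2.resize(im[y-h:y+h,x-h:x+h],(198*1,198),interpolation=cv2.INTER_CUBIC)
L=[(182,249),(306,237),(408,243),(306,185)];M=[(197,186),(272,247),(340,325),(314,224)]
a=np.hstack([c(t,*p) for p in L]);b=np.hstack([c(s,*p) for p in M])
cv2.imwrite("pics/mos.png",np.vstack([a,b]))
E
```

```text
(no output)
```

View pics/mos.png

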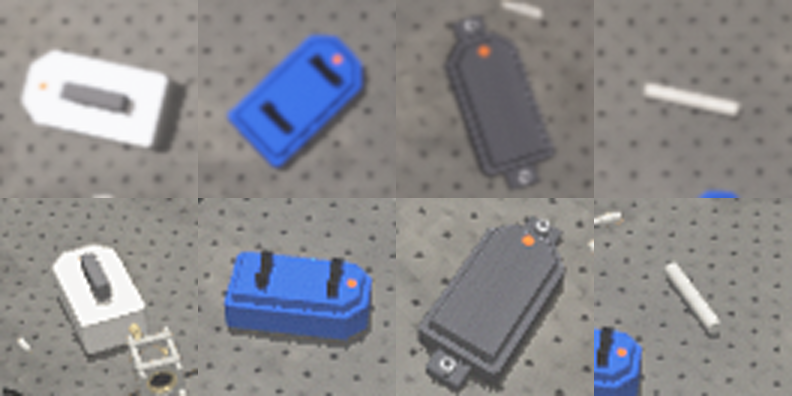

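The mosaic shows the cut ends: the cover's points image-left (+y), the tray's up-right and the base's up (+x). The post is the plain bar. Next I'll fit poses by matching silhouettes in both views.

```bash
cat > fit.py <<'E'
import cv2,numpy as np
from scipy.optimize import minimize
from plant import ctrl
C={n:ctrl.calibration(n) for n in("scene","top")}
def proj(n,P):
    c=C[n];p=(np.c_[P,np.ones(len(P))]@c["extrinsics"].T)[:,:3]*[1,-1,-1]
    q=p@c["intrinsics"].T;return q[:,:2]/q[:,2:]
def unproj(n,uv,z):
    c=C[n];E=c["extrinsics"];d=np.linalg.inv(c["intrinsics"])@[uv[0],uv[1],1]*[1,-1,-1]
    R=E[:3,:3];o=-R.T@E[:3,3];d=R.T@d;return o+d*(z-o[2])/d[2]
def oct_(i,z,cut=14):
    a,b=52-i,28-i;k=cut-i*(2-2**.5)
    return [[-a,-b,z],[a-k,-b,z],[a,-b+k,z],[a,b-k,z],[a-k,b,z],[-a,b,z]]
def box(x0,x1,w,z0,z1):return [[x,y,z] for x in(x0,x1) for y in(-w/2,w/2) for z in(z0,z1)]
step=lambda z:[oct_(0,z-14 if z==14 else 0)+oct_(0,z),oct_(5,z)+oct_(5,z+5)+oct_(7,z+7)]
th=np.linspace(0,2*np.pi,16)
PARTS=dict(base=step(14)+[box(50,68,24,0,13),box(-68,-50,24,0,13)],
 tray=step(24)+[box(22,30,28,31,43),box(-30,-22,28,31,43)],
 cover=[oct_(0,0)+oct_(0,32),box(-29,21,14,32,50)],
 post=[[[s*37.5,6*np.cos(t),6+6*np.sin(t)] for s in(-1,1) for t in th]])
def world(part,q,z=0):
    c,s=np.cos(q[2]),np.sin(q[2]);P=np.array(part)/1e3
    return np.c_[q[0]+c*P[:,0]-s*P[:,1],q[1]+s*P[:,0]+c*P[:,1],P[:,2]+z]
S=8
def render(n,parts,q,win,z=0):
    x,y,h=win;m=np.zeros((2*h*S,2*h*S),np.uint8)
    for p in parts:
        uv=((proj(n,world(p,q,z))-[x-h,y-h]+.5)*S).astype(np.float32)
        cv2.fillConvexPoly(m,cv2.convexHull(np.round(uv).astype(np.int32)),255)
    return cv2.resize(m,(2*h,2*h),interpolation=cv2.INTER_AREA)/255.
def segment(n,im,parts,q,win,z=0):
    x,y,h=win;r=render(n,parts,q,win,z);k=np.ones((3,3),np.uint8)
    m=np.full(r.shape,cv2.GC_PR_BGD,np.uint8);m[r>.5]=cv2.GC_PR_FGD
    m[cv2.erode(r,k,iterations=3)>.9]=cv2.GC_FGD
    m[cv2.dilate(r,k,iterations=8)<.1]=cv2.GC_BGD
    crop=np.ascontiguousarray(im[y-h:y+h,x-h:x+h])
    cv2.grabCut(crop,m,None,np.zeros((1,65)),np.zeros((1,65)),4,cv2.GC_INIT_WITH_MASK)
    return (m%2==1)*1.
def fit(name,ims,q0,z=0,h=40,views=("top","scene"),it=3):
    parts=PARTS[name];q=np.array(q0,float)
    for _ in range(it):
        W={n:(*np.round(proj(n,world([[0,0,15]],q,z))[0]).astype(int),h) for n in views}
        G={n:segment(n,ims[n],parts,q,W[n],z) for n in views}
        f=lambda d:sum(np.abs(render(n,parts,q+np.array(d)*[.01,.01,.1],W[n],z)-G[n]).sum()/(G[n].sum()+1) for n in views)
        r=minimize(f,[0,0,0],method="Nelder-Mead",options=dict(initial_simplex=[[0,0,0],[.6,0,0],[0,.6,0],[0,0,.6]],maxiter=150));q=q+r.x*[.01,.01,.1]
    return q,r.fun
E
python3 - <<'E'
from fit import *
ims={n:cv2.imread(f"pics/{n}0.png") for n in("top","scene")}
# centre px, cut-end direction px in top view
I=dict(cover=((180,247),(-1,-.15)),tray=((304,236),(.7,-.75)),base=((408,243),(-.25,-1)),post=((306,185),(1,.2)))
out=ims["top"].copy();res={}
for n,(p,d) in I.items():
    a=unproj("top",p,.02);b=unproj("top",np.add(p,np.array(d)*5),.02);q0=[a[0],a[1],np.arctan2(*(b-a)[[1,0]])]
    for v in (("top","scene"),("top",),("scene",)):
        q,e=fit(n,ims,q0,views=v);print(n,v,np.round(q[:2]*1e3,1),np.round(np.degrees(q[2]),1),round(e,3))
E
```

```text
cover ('top', 'scene') [492.2 224.1] 76.2 0.227
cover ('top',) [492.6 224.5] 76.8 0.075
cover ('scene',) [491.6 223.2] 74.7 0.143
tray ('top', 'scene') [515.2 -69.3] -46.8 0.155
tray ('top',) [515.8 -69.1] -47.2 0.032
tray ('scene',) [511.5 -72.6] -45.8 0.093
base ('top', 'scene') [ 492.4 -305.4] 16.1 0.139
base ('top',) [ 494.2 -305.3] 16.3 0.046
base ('scene',) [ 490.6 -304.9] 16.9 0.071
post ('top', 'scene') [638.7 -68.4] -102.9 0.577
post ('top',) [639.4 -69.4] -103.6 0.141
post ('scene',) [638.2 -64.2] -104.0 0.291
```

```bash
cat > go.py <<'E'
import numpy as np
from scipy.spatial.transform import Rotation as Rn
from plant import ctrl
def plan(*targets,pose=None):
    "targets (x,y,z mm, tool-y angle deg) -> tool shift mm + turn, all from the present pose"
    s=ctrl.get_state();R=Rn.from_quat(s["tcp_rot"]).as_matrix();p=s["eef_pos"]*1e3
    if pose is not None:p=np.array(pose)
    a=np.degrees(np.arctan2(R[1,1],R[0,1]));print("t",round(s["time"],1),"p",np.round(p,1),"ya",round(a,1),"open",round(s["opening"],3),"tilt",np.round(R[2,:2]*1e3,1),"q6",round(s["qpos"][5],2),"F",np.round(s["contact_force"],1))
    for t in targets:print(t,"->",np.round(R.T@(np.array(t[:3])-p),1),"turn",round(a-t[3],1))
E
python3 -c "
from go import *
plan((450,300,239,43),(516,-69,200,43))"
```

```text
t 0.1 p [164.  654.2 238. ] ya 75.9 open 0.998 tilt [ 0.3 -2.2] q6 -0.15 F [-0.2 -0.5 -0. ]
(450, 300, 239, 43) -> [-363.6 -273.9   -0.5] turn 32.9
(516, -69, 200, 43) -> [-517.4 -615.7   39.2] turn 32.9
```

Emit:
{"api": "send_rows", "payload": {
  "steps": [
    [-0.036,-0.027,0,3,1],
    [-0.073,-0.055,0,7,1],
    [-0.109,-0.082,0,10,1],
    [-0.146,-0.11,0,14,1],
    [-0.182,-0.137,0,17,1],
    [-0.218,-0.165,0,20,1],
    [-0.255,-0.192,0,24,1],
    [-0.291,-0.22,0,27,1],
    [-0.328,-0.247,0,30,1],
    [-0.364,-0.274,0,33,1],
    [-0.385,-0.319,0.005,33,1],
    [-0.405,-0.364,0.01,33,1]
  ]
}}

```text
time: 1.3
eef_pos: [0.4689, 0.2013, 0.2289]
tcp_rot: [0.399, 0.917, -0.0, -0.0]
contact_force: [0.5, 0.6, -0.3]
opening: 1.002
finger_force: 0.0
```

```bash
python3 -c "
from go import *
plan((516,-69,200,43),(516,-69,60,43))"
```

```text
t 1.3 p [468.9 201.3 228.9] ya 42.9 open 1.002 tilt [-0.  -0.2] q6 -0.54 F [ 0.5  0.6 -0.3]
(516, -69, 200, 43) -> [-230.  -149.6   28.9] turn -0.1
(516, -69, 60, 43) -> [-230.  -149.5  168.9] turn -0.1
```

Emit:
{"api": "send_rows", "payload": {
  "steps": [
    [-0.038,-0.025,0.005,0,1],
    [-0.076,-0.05,0.01,0,1],
    [-0.114,-0.075,0.015,0,1],
    [-0.152,-0.1,0.02,0,1],
    [-0.19,-0.125,0.025,0,1],
    [-0.23,-0.15,0.03,0,1],
    [-0.23,-0.15,0.075,0,1],
    [-0.23,-0.15,0.12,0,1],
    [-0.23,-0.15,0.12,0,1]
  ]
}}

```text
time: 2.2
eef_pos: [0.5097, -0.0663, 0.1023]
tcp_rot: [0.4, 0.916, -0.001, -0.008]
contact_force: [-1.2, 0.2, -0.8]
opening: 1.0
finger_force: 0.0
```

```bash
python3 - <<'E'
from go import *
from fit import *
plan((516,-69,60,43),(516,-69,12,43))
t=ctrl.read_camera("top")[:,:,::-1];s=ctrl.read_camera("scene")[:,:,::-1]
a=cv2.resize(t[170:300,220:350],(400,400));b=cv2.resize(s[160:290,200:330],(400,400))
cv2.imwrite("pics/a1.png",np.hstack([a,b]))
E
```

```text
t 2.2 p [509.7 -66.3 102.3] ya 42.8 open 1.0 tilt [13.7 -7.4] q6 -1.07 F [-1.2  0.2 -0.8]
(516, -69, 60, 43) -> [-6.9  3.1 42.1] turn -0.2
(516, -69, 12, 43) -> [-7.5  3.4 90.1] turn -0.2
```

View pics/a1.png

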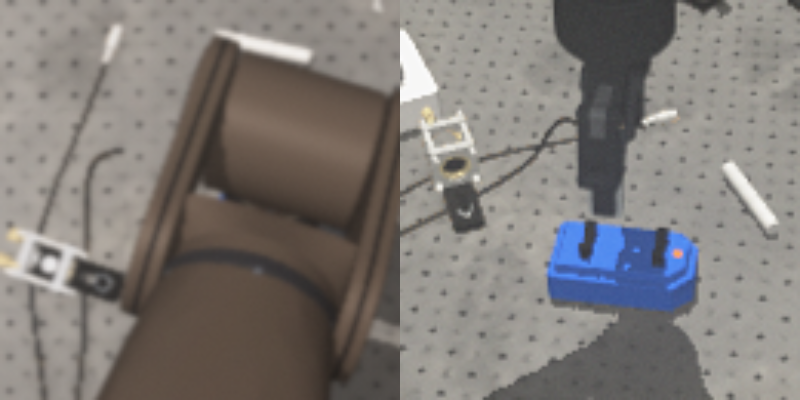

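The top view is blocked by the arm. The scene view shows the fingers above the tray, straddling its middle, and the arm still settling. I'll lower a little, settle and check.

Emit:
{"api": "send_rows", "payload": {
  "steps": [
    [0,0,0.03,0,1],
    [0,0,0.03,0,1]
  ]
}}

```text
time: 2.5
eef_pos: [0.5148, -0.0669, 0.0794]
tcp_rot: [0.399, 0.917, -0.0, -0.001]
contact_force: [0.4, 0.9, -0.8]
opening: 0.996
finger_force: 0.0
```

```bash
python3 -c "
from go import *
plan((516,-69,12,43))"
```

```text
t 2.5 p [514.8 -66.9  79.4] ya 43.0 open 0.996 tilt [ 1.4 -0.9] q6 -1.07 F [ 0.4  0.9 -0.8]
(516, -69, 12, 43) -> [-2.4 -0.5 67.4] turn -0.0
```

Emit:
{"api": "send_rows", "payload": {
  "steps": [
    [-0.001,0,0.035,0,1],
    [-0.002,-0.001,0.055,0,1],
    [-0.002,-0.001,0.065,0,1],
    [-0.002,-0.001,0.065,0,1],
    [-0.002,-0.001,0.065,0,0.2],
    [-0.002,-0.001,0.065,0,-0.2],
    [-0.002,-0.001,0.065,0,-0.5],
    [-0.002,-0.001,0.065,0,-0.5],
    [-0.002,-0.001,0.065,0,-0.5],
    [-0.002,-0.001,0.065,0,-0.5]
  ],
  "squeeze": 50
}}

```text
time: 3.5
eef_pos: [0.5176, -0.0701, 0.0165]
tcp_rot: [0.399, 0.917, 0.0, 0.002]
contact_force: [-1.1, 0.7, 7.6]
opening: 0.639
finger_force: 53.9
```

```bash
python3 -c "
from go import *
plan((516,-69,12,43))"
```

```text
t 3.5 p [517.6 -70.1  16.5] ya 42.9 open 0.639 tilt [-3.2  1.8] q6 -1.08 F [-1.1  0.7  7.6]
(516, -69, 12, 43) -> [ 1.9 -0.4  4.5] turn -0.1
```

```bash
python3 -c "
from go import *
plan((496,-304.5,80,106.3))"
```

```text
t 3.5 p [517.6 -70.1  16.5] ya 42.9 open 0.639 tilt [-3.2  1.8] q6 -1.08 F [-1.1  0.7  7.6]
(496, -304.5, 80, 106.3) -> [-157.1 -175.3  -63.3] turn -63.4
```

Emit:
{"api": "send_rows", "payload": {
  "steps": [
    [0,0,-0.03,0,-0.5],
    [0,0,-0.063,0,-0.5],
    [-0.018,-0.02,-0.063,-7,-0.5],
    [-0.038,-0.042,-0.063,-15,-0.5],
    [-0.06,-0.067,-0.063,-23,-0.5],
    [-0.082,-0.091,-0.063,-31,-0.5],
    [-0.104,-0.116,-0.063,-39,-0.5],
    [-0.126,-0.14,-0.063,-47,-0.5],
    [-0.144,-0.16,-0.063,-55,-0.5],
    [-0.157,-0.175,-0.063,-63.4,-0.5],
    [-0.157,-0.175,-0.063,-63.4,-0.5],
    [-0.157,-0.175,-0.063,-63.4,-0.5]
  ]
}}

```text
time: 4.7
eef_pos: [0.4942, -0.3036, 0.0771]
tcp_rot: [-0.14, 0.99, 0.001, -0.0]
contact_force: [-0.7, 0.8, -1.9]
opening: 0.641
finger_force: 54.1
```

Emit:
{"api": "send_rows", "payload": {
  "steps": [
    [0,0,0.01,0,-0.5],
    [0,0,0.01,0,-0.5]
  ]
}}

```text
time: 4.9
eef_pos: [0.4936, -0.3018, 0.0654]
tcp_rot: [-0.142, 0.99, 0.002, -0.001]
contact_force: [0.9, 0.8, -1.6]
opening: 0.638
finger_force: 54.0
```

```bash
python3 - <<'E'
from go import *
from fit import *
plan((496,-304.5,60,106.3))
t=ctrl.read_camera("top")[:,:,::-1];s=ctrl.read_camera("scene")[:,:,::-1]
cv2.imwrite("pics/s2.png",s)
a=cv2.resize(t[180:310,340:470],(400,400));b=cv2.resize(s[250:380,270:400],(400,400))
cv2.imwrite("pics/a2.png",np.hstack([a,b]))
E
```

```text
t 4.9 p [ 493.6 -301.8   65.4] ya 106.3 open 0.638 tilt [2.  3.3] q6 -2.58 F [ 0.9  0.8 -1.6]
(496, -304.5, 60, 106.3) -> [-1.5 -3.3  5.3] turn 0.0
```

View pics/a2.png

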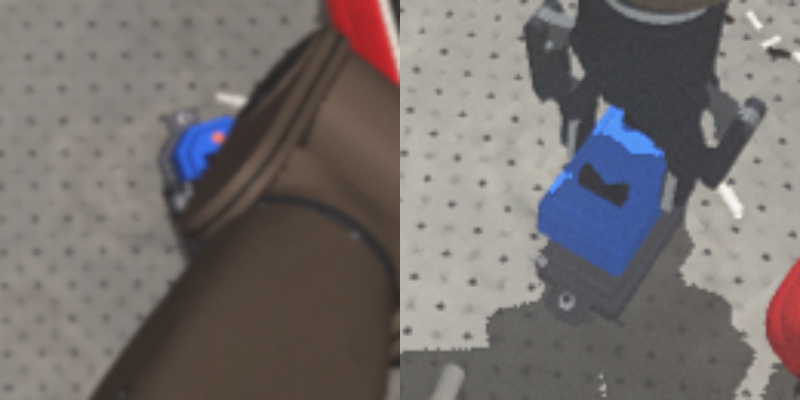

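The tray is over the base with cut ends matching: the dot is at (217,138) in the left tile, and the rear lower corners at (620,277) and (540,235) in the right tile. I'll check the offset against the scene-view base fit.

```bash
python3 - <<'E'
from fit import *
s=cv2.imread("pics/s2.png");h=cv2.cvtColor(s,cv2.COLOR_BGR2HSV)
m=cv2.inRange(h,(105,90,40),(130,255,255));m[:, :270]=0;m[:250]=0;m[380:]=0;m[:,400:]=0
n,l,st,_=cv2.connectedComponentsWithStats(m);l=l==1+st[1:,4].argmax()
hull=cv2.convexHull(np.argwhere(l)[:,::-1].astype(np.int32));print(hull[:,0].tolist())
for q in((490.6,-304.9),(494.2,-305.3)):
  Q=(q[0]/1e3,q[1]/1e3,np.radians(16.3))
  for z in(.05,.014):print(q,z,np.round(proj("scene",world([[-52,-28,0],[-52,28,0],[-52,28,24],[-52,-28,24]],Q,z)),1).tolist())
E
```

```text
[[356, 304], [354, 319], [352, 323], [342, 338], [340, 339], [339, 339], [337, 338], [323, 330], [320, 328], [316, 325], [315, 324], [315, 316], [320, 308], [333, 290], [337, 285], [338, 284], [340, 284], [342, 285], [355, 299], [356, 302]]
(490.6, -304.9) 0.05 [[341.7, 341.5], [314.0, 325.3], [314.6, 317.6], [343.0, 333.9]]
(490.6, -304.9) 0.014 [[340.0, 352.2], [313.1, 336.1], [313.7, 329.0], [341.1, 345.1]]
(494.2, -305.3) 0.05 [[343.4, 340.5], [315.6, 324.3], [316.3, 316.7], [344.7, 332.9]]
(494.2, -305.3) 0.014 [[341.6, 351.2], [314.7, 335.2], [315.3, 328.0], [342.8, 344.1]]
```

Emit:
{"api": "send_rows", "payload": {
  "steps": [
    [0,-0.003,0.01,0,-0.5],
    [0,-0.003,0.018,0,-0.5],
    [0,-0.003,0.018,0,-0.5]
  ]
}}

```text
time: 5.3
eef_pos: [0.4945, -0.3057, 0.0473]
tcp_rot: [-0.142, 0.99, 0.001, -0.001]
contact_force: [-0.5, -0.6, -2.5]
opening: 0.64
finger_force: 54.0
```

```bash
python3 -c "
from go import *
plan((494,-304.5,30,106.3))"
```

```text
t 5.3 p [ 494.5 -305.7   47.3] ya 106.3 open 0.64 tilt [1.9 3.1] q6 -2.58 F [-0.5 -0.6 -2.5]
(494, -304.5, 30, 106.3) -> [ 0.1  1.3 17.3] turn 0.0
```

Emit:
{"api": "send_rows", "payload": {
  "steps": [
    [0,0.001,0.005,0,-0.5],
    [0,0.001,0.009,0,-0.5],
    [0,0.001,0.012,0,-0.5],
    [0,0.001,0.014,0,-0.5],
    [0,0.001,0.014,0,-0.5]
  ]
}}

```text
time: 5.8
eef_pos: [0.495, -0.3055, 0.035]
tcp_rot: [-0.142, 0.99, 0.0, -0.0]
contact_force: [0.5, 1.0, -1.7]
opening: 0.64
finger_force: 54.0
```

```bash
python3 -c "
from go import *
plan((494,-304.5,30,106.3));print(ctrl.get_state()['wrist_torque'])"
```

```text
t 5.8 p [ 495.  -305.5   35. ] ya 106.3 open 0.64 tilt [0.3 0.5] q6 -2.58 F [ 0.5  1.  -1.7]
(494, -304.5, 30, 106.3) -> [0.7 1.3 5. ] turn 0.0
[-0.04199423 -0.02896608  0.01107773]
```

No contact yet. Continuing down.

Emit:
{"api": "send_rows", "payload": {
  "steps": [
    [0,0,0.002,0,-0.5],
    [0,0,0.004,0,-0.5],
    [0,0,0.005,0,-0.5],
    [0,0,0.006,0,-0.5],
    [0,0,0.006,0,-0.5]
  ]
}}

```text
time: 6.3
eef_pos: [0.4951, -0.3055, 0.0305]
tcp_rot: [-0.142, 0.99, 0.001, -0.001]
contact_force: [-3.4, 3.8, 6.7]
opening: 0.638
finger_force: 55.0
```

```bash
python3 -c "
from go import *
plan((494,-304.5,30,106.3));print(ctrl.get_state()['wrist_torque'])"
```

```text
t 6.3 p [ 495.1 -305.5   30.5] ya 106.3 open 0.638 tilt [0.9 1.5] q6 -2.58 F [-3.4  3.8  6.7]
(494, -304.5, 30, 106.3) -> [0.7 1.2 0.5] turn 0.0
[ 0.62511068  0.57781507 -0.0556911 ]
```

Emit:
{"api": "send_rows", "payload": {
  "steps": [
    [0.0007,0.0012,0,0,-0.5],
    [0.0007,0.0012,0.001,0,-0.5],
    [0.0007,0.0012,0.002,0,-0.5],
    [0.0007,0.0012,0.002,0,-0.5]
  ]
}}

```text
time: 6.7
eef_pos: [0.495, -0.3054, 0.0305]
tcp_rot: [-0.142, 0.99, -0.0, 0.0]
contact_force: [-4.5, 4.9, 15.5]
opening: 0.636
finger_force: 55.9
```

```bash
python3 -c "
from go import *
plan((494,-304.5,30,106.3));print(ctrl.get_state()['wrist_torque'])"
```

```text
t 6.7 p [ 495.  -305.4   30.5] ya 106.3 open 0.636 tilt [-0.4 -0.4] q6 -2.58 F [-4.5  4.9 15.5]
(494, -304.5, 30, 106.3) -> [0.7 1.2 0.5] turn 0.0
[ 0.96519393  0.85696423 -0.0659303 ]
```

Height rose exactly 14 mm from table to seat (16.5 to 30.5), so the tray is fully down. Releasing.

Emit:
{"api": "send_rows", "payload": {
  "steps": [
    [0,0,-0.002,0,-0.5],
    [0,0,-0.002,0,1],
    [0,0,-0.002,0,1],
    [0,0,-0.002,0,1],
    [0,0,-0.002,0,1],
    [0,0,-0.03,0,1],
    [0,0,-0.075,0,1],
    [0,0,-0.12,0,1],
    [0,0,-0.15,0,1],
    [0,0,-0.15,0,1]
  ]
}}

```text
time: 7.7
eef_pos: [0.4968, -0.307, 0.1837]
tcp_rot: [-0.142, 0.99, -0.005, 0.004]
contact_force: [-0.1, -1.3, -0.3]
opening: 1.0
finger_force: 0.0
```

```bash
python3 - <<'E'
from go import *
plan((640,-69,150,-13.6))
E
```

```text
t 7.7 p [ 496.8 -307.   183.7] ya 106.3 open 1.0 tilt [ -6.2 -10. ] q6 -2.58 F [-0.1 -1.3 -0.3]
(640, -69, 150, -13.6) -> [-204.1  188.5   33.1] turn 119.9
```

Emit:
{"api": "send_rows", "payload": {
  "steps": [
    [-0.017,0.016,0,8.5,1],
    [-0.034,0.031,0,17,1],
    [-0.051,0.047,0,25.5,1],
    [-0.068,0.063,0,34,1],
    [-0.085,0.079,0,42.5,1],
    [-0.102,0.094,0,51,1],
    [-0.119,0.11,0,59.5,1],
    [-0.136,0.126,0.01,68,1],
    [-0.153,0.141,0.02,76.5,1],
    [-0.17,0.157,0.03,85,1],
    [-0.187,0.173,0.033,93.5,1],
    [-0.204,0.188,0.033,102,1]
  ]
}}

```text
time: 8.9
eef_pos: [0.6362, -0.0657, 0.1414]
tcp_rot: [0.682, 0.731, -0.001, -0.002]
contact_force: [-0.3, -0.4, 0.8]
opening: 1.001
finger_force: 0.0
```

Emit:
{"api": "send_rows", "payload": {
  "steps": [
    [0,0,0.02,8.5,1],
    [0,0,0.05,17,1],
    [0,0,0.05,18,1],
    [0,0,0.05,18,0],
    [0,0,0.05,18,-0.3]
  ]
}}

```text
time: 9.4
eef_pos: [0.6378, -0.0674, 0.0955]
tcp_rot: [0.786, 0.619, 0.001, 0.001]
contact_force: [0.7, 0.4, 0.4]
opening: 0.691
finger_force: 0.0
```

```bash
python3 - <<'E'
from go import *
from fit import *
plan((640,-69,80,-13.6))
t=ctrl.read_camera("top")[:,:,::-1];s=ctrl.read_camera("scene")[:,:,::-1]
cv2.imwrite("pics/t3.png",t);cv2.imwrite("pics/s3.png",s)
a=cv2.resize(t[180:310,340:470],(400,400));b=cv2.resize(s[160:290,250:380],(400,400));c=cv2.resize(s[260:390,270:400],(400,400))
cv2.imwrite("pics/a3.png",cv2.resize(np.hstack([a,b,c]),(798,266)))
ims=dict(top=t,scene=s)
for v in(("top",),("scene",)):
  q,e=fit("tray",ims,(.494,-.305,np.radians(16.3)),z=.014,views=v);print("tray",v,np.round(q*[1e3,1e3,57.3],1),e)
E
```

```text
t 9.4 p [637.8 -67.4  95.5] ya -13.6 open 0.691 tilt [-0.1  1.8] q6 -0.03 F [0.7 0.4 0.4]
(640, -69, 80, -13.6) -> [-1.1  2.5 15.5] turn 0.0
tray ('top',) [ 495.3 -310.9   14.9] 0.11799400725437628
tray ('scene',) [ 479.4 -316.3   20.7] 0.21298001074877343
```

View pics/a3.png

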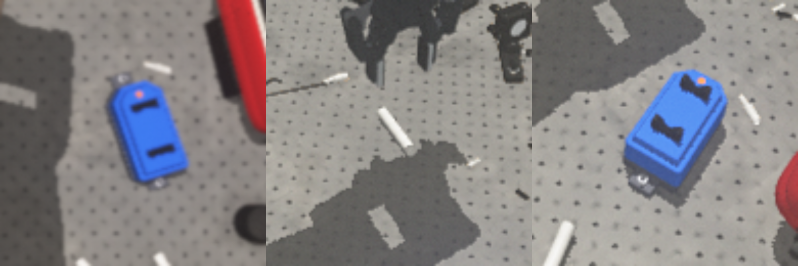

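Tray sits level on the base, and the post lies under the open gripper. I'll lower to the post and grip, and refit the tray with a colour mask from the pictures already taken.

```bash
cat >> fit.py <<'E'
def fitmask(parts,masks,q0,z=0,h=40):
    "fit to given full-size 0/255 masks"
    q=np.array(q0,float);W={n:(*np.round(proj(n,world([[0,0,15]],q,z))[0]).astype(int),h) for n in masks}
    G={n:m[W[n][1]-h:W[n][1]+h,W[n][0]-h:W[n][0]+h]/255. for n,m in masks.items()}
    f=lambda d:sum(np.abs(render(n,parts,q+np.array(d)*[.01,.01,.1],W[n],z)-G[n]).sum()/G[n].sum() for n in masks)
    r=minimize(f,[0,0,0],method="Nelder-Mead",options=dict(initial_simplex=[[0,0,0],[.6,0,0],[0,.6,0],[0,0,.6]],maxiter=200));return q+r.x*[.01,.01,.1],r.fun
E
python3 - <<'E'
from fit import *
from go import *
M={}
for n in("top","scene"):
    h=cv2.cvtColor(cv2.imread(f"pics/{n[0]}3.png"),cv2.COLOR_BGR2HSV);m=cv2.inRange(h,(105,110,40),(130,255,255))
    k,l,st,_=cv2.connectedComponentsWithStats(m);m=(l==1+st[1:,4].argmax()).astype(np.uint8)*255
    M[n]=cv2.drawContours(m*0,[cv2.convexHull(np.argwhere(m)[:,::-1].astype(np.int32))],-1,255,-1)
for v in(("top",),("scene",),("top","scene")):
    q,e=fitmask(PARTS["tray"][:2],{n:M[n] for n in v},(.495,-.305,np.radians(16.3)),.014);print(v,np.round(q*[1e3,1e3,57.3],1),round(e,3))
plan((639,-68,10,-13.6))
E
```

```text
('top',) [ 494.  -307.8   16.4] 0.045
('scene',) [ 492.  -304.9   16.8] 0.029
('top', 'scene') [ 492.6 -306.6   16.5] 0.138
t 9.5 p [638.2 -67.5  96.1] ya -13.6 open 0.515 tilt [-0.1  3. ] q6 -0.03 F [-0.6 -0.2  0.1]
(639, -68, 10, -13.6) -> [-0.3  0.7 86.1] turn -0.0
```

Emit:
{"api": "send_rows", "payload": {
  "steps": [
    [0,0.001,0.04,0,0.1],
    [0,0.001,0.07,0,0.1],
    [0,0.001,0.083,0,0.1],
    [0,0.001,0.086,0,0.1],
    [0,0.001,0.086,0,0.1]
  ]
}}

```text
time: 10.0
eef_pos: [0.6389, -0.0675, 0.0093]
tcp_rot: [0.786, 0.618, 0.0, 0.001]
contact_force: [-0.0, -0.3, -0.2]
opening: 0.553
finger_force: 0.0
```

Emit:
{"api": "send_rows", "payload": {
  "steps": [
    [0,0,0,0,-0.4],
    [0,0,0,0,-0.6],
    [0,0,0,0,-0.8],
    [0,0,0,0,-1],
    [0,0,0,0,-1],
    [0,0,0,0,-1]
  ],
  "squeeze": 40
}}

```text
time: 10.6
eef_pos: [0.6393, -0.0675, 0.0102]
tcp_rot: [0.786, 0.618, 0.001, 0.001]
contact_force: [-1.8, 0.2, 6.3]
opening: 0.127
finger_force: 39.7
```

```bash
python3 - <<'E'
from go import *
plan((639,-68,10,-13.6))
E
```

```text
t 10.6 p [639.3 -67.5  10.2] ya -13.7 open 0.127 tilt [-0.1  2.6] q6 -0.02 F [-1.8  0.2  6.3]
(639, -68, 10, -13.6) -> [-0.6 -0.2  0.2] turn -0.1
```

```bash
python3 - <<'E'
from go import *
plan((493,-306,100,-73.6))
E
```

```text
t 10.6 p [639.3 -67.5  10.2] ya -13.7 open 0.127 tilt [-0.1  2.6] q6 -0.02 F [-1.8  0.2  6.3]
(493, -306, 100, -73.6) -> [-266.3  -85.5  -90. ] turn 59.9
```

Emit:
{"api": "send_rows", "payload": {
  "steps": [
    [0,0,-0.03,0,-1],
    [0,0,-0.065,0,-1],
    [0,0,-0.09,0,-1],
    [-0.033,-0.011,-0.09,8,-1],
    [-0.067,-0.022,-0.09,16,-1],
    [-0.1,-0.032,-0.09,24,-1],
    [-0.133,-0.043,-0.09,32,-1],
    [-0.166,-0.053,-0.09,40,-1],
    [-0.2,-0.064,-0.09,48,-1],
    [-0.233,-0.075,-0.09,56,-1],
    [-0.266,-0.086,-0.09,60,-1],
    [-0.266,-0.086,-0.09,60,-1]
  ]
}}

```text
time: 11.8
eef_pos: [0.4896, -0.3083, 0.0982]
tcp_rot: [0.99, 0.139, -0.0, 0.0]
contact_force: [0.2, -0.0, -0.3]
opening: 0.124
finger_force: 39.3
```

Emit:
{"api": "send_rows", "payload": {
  "steps": [
    [0,0,0.01,0,-1],
    [0,0,0.02,0,-1],
    [0,0,0.02,0,-1]
  ]
}}

```text
time: 12.1
eef_pos: [0.4907, -0.3031, 0.0755]
tcp_rot: [0.99, 0.143, -0.002, -0.002]
contact_force: [-0.5, 0.6, -0.3]
opening: 0.129
finger_force: 39.3
```

```bash
python3 - <<'E'
from go import *
from fit import *
plan((493,-306,80,-73.6),(493,-306,59,-73.6))
s=ctrl.read_camera("scene")[:,:,::-1];cv2.imwrite("pics/s4.png",s)
for o in(-37.5,37.5):print(np.round(proj("scene",world([[o,0,0]],(.493,-.306,np.radians(16.4)),.076)),1))
cv2.imwrite("pics/a4.png",cv2.resize(s[240:370,280:410],(600,600),interpolation=cv2.INTER_CUBIC))
E
```

```text
t 12.1 p [ 490.7 -303.1   75.5] ya -73.6 open 0.129 tilt [-2.6 -4.5] q6 0.55 F [-0.5  0.6 -0.3]
(493, -306, 80, -73.6) -> [ 1.4  3.5 -4.5] turn 0.0
(493, -306, 59, -73.6) -> [ 1.5  3.6 16.5] turn 0.0
[[334.3 318.6]]
[[354.5 289.5]]
```

View pics/a4.png

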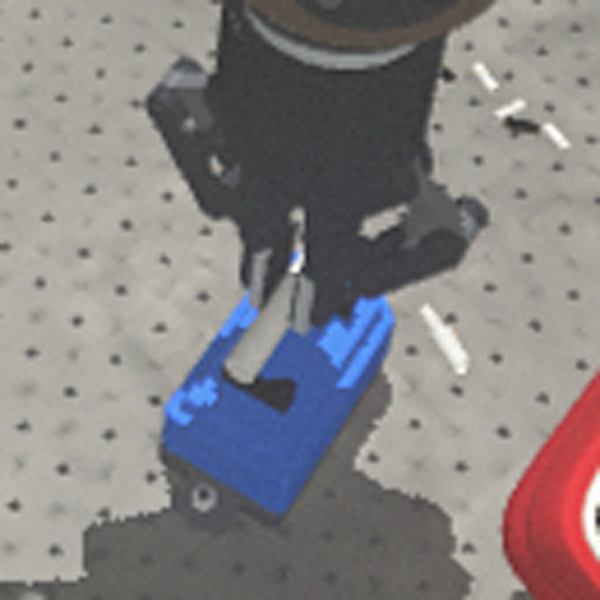

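The post is held level. Its near end is at tile (240,367), i.e. px (332,319.5), which matches a grip at its middle within about 1 mm. Lowering into the grooves.

Emit:
{"api": "send_rows", "payload": {
  "steps": [
    [0.001,0.003,0,0,-1],
    [0.001,0.003,0.004,0,-1],
    [0.001,0.003,0.008,0,-1],
    [0.001,0.003,0.012,0,-1],
    [0.001,0.003,0.012,0,-1]
  ]
}}

```text
time: 12.65
eef_pos: [0.4929, -0.3075, 0.0654]
tcp_rot: [0.99, 0.142, -0.001, -0.001]
contact_force: [-1.4, -0.2, -0.9]
opening: 0.125
finger_force: 39.3
```

```bash
python3 - <<'E'
from go import *
plan((493,-306,59,-73.6))
E
```

```text
t 12.7 p [ 492.9 -307.5   65.4] ya -73.7 open 0.125 tilt [-0.9 -1.4] q6 0.55 F [-1.4 -0.2 -0.9]
(493, -306, 59, -73.6) -> [ 0.5 -1.4  6.4] turn -0.1
```

Emit:
{"api": "send_rows", "payload": {
  "steps": [
    [0.0005,-0.001,0.002,0,-1],
    [0.0005,-0.001,0.004,0,-1],
    [0.0005,-0.001,0.0055,0,-1],
    [0.0005,-0.001,0.0065,0,-1],
    [0.0005,-0.001,0.0065,0,-1]
  ]
}}

```text
time: 13.15
eef_pos: [0.4936, -0.3068, 0.0601]
tcp_rot: [0.99, 0.142, -0.0, -0.0]
contact_force: [-1.6, 1.9, 2.0]
opening: 0.132
finger_force: 39.6
```

```bash
python3 - <<'E'
from go import *
plan((493,-306,59,-73.6))
E
```

```text
t 13.2 p [ 493.6 -306.8   60.1] ya -73.7 open 0.132 tilt [-0.3 -0.5] q6 0.56 F [-1.6  1.9  2. ]
(493, -306, 59, -73.6) -> [-0.3 -0.9  1.1] turn -0.1
```

Emit:
{"api": "send_rows", "payload": {
  "steps": [
    [0,-0.001,0.001,0,-1],
    [0,-0.001,0.0015,0,-1],
    [0,-0.001,0.0015,0,-1]
  ]
}}

```text
time: 13.45
eef_pos: [0.4936, -0.3059, 0.0592]
tcp_rot: [0.99, 0.142, 0.0, 0.0]
contact_force: [-1.8, 1.9, 4.7]
opening: 0.125
finger_force: 39.9
```

```bash
python3 - <<'E'
from go import *
plan((493,-306,59,-73.6))
E
```

```text
t 13.4 p [ 493.6 -305.9   59.2] ya -73.7 open 0.125 tilt [0.3 0.2] q6 0.56 F [-1.8  1.9  4.7]
(493, -306, 59, -73.6) -> [-0.6 -0.1  0.2] turn -0.1
```

Emit:
{"api": "send_rows", "payload": {
  "steps": [
    [0,0,0,0,-0.6],
    [0,0,0,0,-0.2],
    [0,0,0,0,0],
    [0,0,0,0,0],
    [0,0,-0.02,0,0],
    [0,0,-0.06,0,0.3],
    [0,0,-0.1,0,0.3],
    [0,0,-0.14,0,0.3],
    [0,0,-0.14,0,0.3]
  ]
}}

```text
time: 14.35
eef_pos: [0.4964, -0.3085, 0.2061]
tcp_rot: [0.99, 0.142, 0.004, 0.005]
contact_force: [-0.4, -0.6, 0.5]
opening: 0.649
finger_force: 0.0
```

```bash
python3 - <<'E'
from go import *
plan((491.4,220.3,200,-13.5))
E
```

```text
t 14.3 p [ 496.4 -308.5  206.1] ya -73.7 open 0.649 tilt [ 7.3 11.8] q6 0.56 F [-0.4 -0.6  0.5]
(491.4, 220.3, 200, -13.5) -> [ 143.8 -508.9    1.1] turn -60.2
```

Emit:
{"api": "send_rows", "payload": {
  "steps": [
    [0.013,-0.046,0,-5.5,0.3],
    [0.026,-0.092,0,-11,0.3],
    [0.039,-0.138,0,-16.5,0.3],
    [0.052,-0.184,0,-22,0.3],
    [0.065,-0.23,0,-27.5,0.3],
    [0.078,-0.276,0,-33,0.3],
    [0.091,-0.322,0,-38.5,0.3],
    [0.104,-0.368,0,-44,0.3],
    [0.117,-0.414,0,-49.5,0.3],
    [0.13,-0.46,0,-55,0.3],
    [0.144,-0.509,0,-60.2,0.3],
    [0.144,-0.509,0,-60.2,0.3]
  ]
}}

```text
time: 15.55
eef_pos: [0.4874, 0.2278, 0.1977]
tcp_rot: [0.783, 0.622, 0.0, -0.001]
contact_force: [0.5, -0.5, 0.1]
opening: 0.65
finger_force: 0.0
```

Emit:
{"api": "send_rows", "payload": {
  "steps": [
    [0,0,0.04,0,0.3],
    [0,0,0.08,0,0.3],
    [0,0,0.08,0,0.3]
  ]
}}

```text
time: 15.85
eef_pos: [0.4836, 0.2216, 0.1117]
tcp_rot: [0.785, 0.619, -0.006, -0.003]
contact_force: [0.1, -0.8, -0.7]
opening: 0.649
finger_force: 0.0
```

```bash
python3 - <<'E'
from go import *
from fit import *
plan((491.4,220.3,42,-13.5))
s=ctrl.read_camera("scene")[:,:,::-1];t=ctrl.read_camera("top")[:,:,::-1]
a=cv2.resize(s[120:230,140:250],(400,400));b=cv2.resize(s[240:370,280:410],(400,400))
cv2.imwrite("pics/a5.png",np.hstack([a,b]))
E
```

```text
t 15.8 p [483.6 221.6 111.7] ya -13.5 open 0.649 tilt [ -6.5 -12.2] q6 0.47 F [ 0.1 -0.8 -0.7]
(491.4, 220.3, 42, -13.5) -> [ 1.1  8.7 69.6] turn -0.0
```

View pics/a5.png

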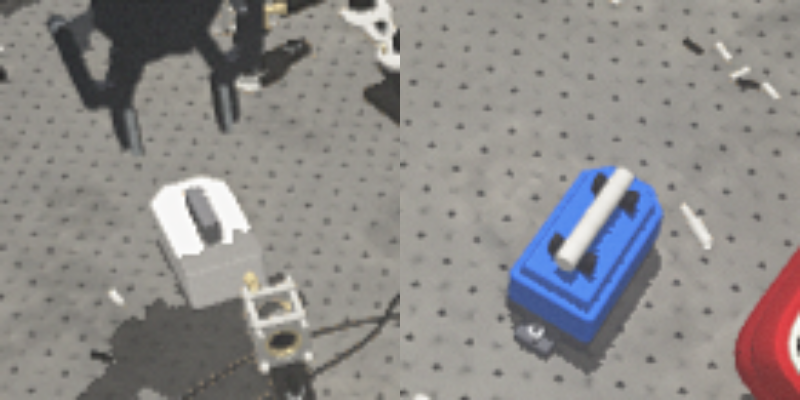

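The post lies in both grooves, centred (right tile). The fingers straddle the cover's bar (left tile). Descending.

Emit:
{"api": "send_rows", "payload": {
  "steps": [
    [0.001,0.005,0.02,0,0.2],
    [0.001,0.005,0.05,0,0.2],
    [0.001,0.005,0.05,0,0.2],
    [0.001,0.005,0.05,0,0.2]
  ]
}}

```text
time: 16.35
eef_pos: [0.4948, 0.2229, 0.0702]
tcp_rot: [0.785, 0.619, 0.001, 0.0]
contact_force: [0.0, -0.2, 0.1]
opening: 0.602
finger_force: 0.0
```

```bash
python3 - <<'E'
from go import *
plan((491.4,220.3,43,-13.5))
E
```

```text
t 16.4 p [494.8 222.9  70.2] ya -13.5 open 0.602 tilt [1.  1.9] q6 0.47 F [ 0.  -0.2  0.1]
(491.4, 220.3, 43, -13.5) -> [-3.3 -2.7 27.2] turn -0.0
```

Emit:
{"api": "send_rows", "payload": {
  "steps": [
    [-0.003,-0.003,0.015,0,0.1],
    [-0.003,-0.003,0.026,0,0.1],
    [-0.003,-0.003,0.026,0,0.1],
    [-0.003,-0.003,0.026,0,0.1]
  ]
}}

```text
time: 16.75
eef_pos: [0.4907, 0.2208, 0.0433]
tcp_rot: [0.785, 0.619, 0.001, 0.0]
contact_force: [0.9, -0.6, 0.5]
opening: 0.55
finger_force: 0.0
```

```bash
python3 - <<'E'
from go import *
plan((491.4,220.3,43,-13.5))
E
```

```text
t 16.8 p [490.7 220.8  43.3] ya -13.5 open 0.55 tilt [0.6 1.1] q6 0.47 F [ 0.9 -0.6  0.5]
(491.4, 220.3, 43, -13.5) -> [-0.4  0.8  0.3] turn 0.0
```

Emit:
{"api": "send_rows", "payload": {
  "steps": [
    [0,0,0,0,-0.4],
    [0,0,0,0,-0.6],
    [0,0,0,0,-0.8],
    [0,0,0,0,-1],
    [0,0,0,0,-1],
    [0,0,0,0,-1]
  ],
  "squeeze": 50
}}

```text
time: 17.35
eef_pos: [0.4908, 0.2209, 0.0432]
tcp_rot: [0.785, 0.619, 0.001, 0.0]
contact_force: [-0.9, 0.4, 5.3]
opening: 0.149
finger_force: 51.9
```

```bash
python3 - <<'E'
from go import *
plan((491.4,220.3,43,-13.5),(493-.96*4,-306-.28*4,130,-73.6))
E
```

```text
t 17.4 p [490.8 220.9  43.2] ya -13.5 open 0.149 tilt [0.8 1.4] q6 0.47 F [-0.9  0.4  5.3]
(491.4, 220.3, 43, -13.5) -> [-0.4  0.8  0.2] turn 0.0
(489.16, -307.12, 130, -73.6) -> [-513.8  121.7  -87. ] turn 60.1
```

Emit:
{"api": "send_rows", "payload": {
  "steps": [
    [0,0,-0.02,0,-1],
    [0,0,-0.055,0,-1],
    [0,0,-0.095,0,-1],
    [0,0,-0.135,0,-1],
    [-0.03,0.007,-0.157,2,-1],
    [-0.07,0.017,-0.157,7,-1],
    [-0.115,0.027,-0.157,13,-1],
    [-0.16,0.038,-0.157,18,-1],
    [-0.205,0.049,-0.157,24,-1],
    [-0.25,0.059,-0.157,30,-1],
    [-0.295,0.07,-0.157,35,-1],
    [-0.34,0.081,-0.157,41,-1]
  ]
}}

```text
time: 18.55
eef_pos: [0.4885, -0.1303, 0.1982]
tcp_rot: [0.953, 0.303, -0.001, -0.001]
contact_force: [0.9, -0.2, -1.5]
opening: 0.151
finger_force: 51.1
```

```bash
python3 - <<'E'
from go import *
plan((489.7,-307,200,-73.6),(489.7,-307,130,-73.6))
E
```

```text
t 18.6 p [ 488.5 -130.3  198.2] ya -54.7 open 0.151 tilt [-0.7 -1.5] q6 0.49 F [ 0.9 -0.2 -1.5]
(489.7, -307, 200, -73.6) -> [-101.   144.9   -1.9] turn 18.9
(489.7, -307, 130, -73.6) -> [-101.   145.    68.1] turn 18.9
```

Emit:
{"api": "send_rows", "payload": {
  "steps": [
    [-0.024,0.035,0,5,-1],
    [-0.05,0.07,0,10,-1],
    [-0.072,0.103,0,15,-1],
    [-0.09,0.129,0,18.9,-1],
    [-0.101,0.145,0.01,18.9,-1],
    [-0.101,0.145,0.04,18.9,-1],
    [-0.101,0.145,0.068,18.9,-1],
    [-0.101,0.145,0.068,18.9,-1],
    [-0.101,0.145,0.068,18.9,-1],
    [-0.101,0.145,0.068,18.9,-1]
  ]
}}

```text
time: 19.55
eef_pos: [0.4923, -0.306, 0.1329]
tcp_rot: [0.989, 0.145, 0.001, 0.001]
contact_force: [1.0, -0.5, -0.8]
opening: 0.15
finger_force: 51.0
```

```bash
python3 - <<'E'
from go import *
from fit import *
plan((489.7,-307,110,-73.6))
s=ctrl.read_camera("scene")[:,:,::-1];cv2.imwrite("pics/s6.png",s)
p=ctrl.get_state()["eef_pos"];Q=(p[0]+.96*.0034,p[1]+.28*.0034,np.radians(16.4))
c=[[-52,-28,0],[-52,28,0],[-52,28,32],[-52,-28,32]]
P=(proj("scene",world(c,Q,p[2]-.0432))-[270,210])*5;print("cover pred tile",P.round().tolist())
T=(proj("scene",world([[-52,-28,24],[-52,28,24],[-52,-28,0]],(.492,-.3049,np.radians(16.6)),.014))-[270,210])*5;print("tray sceneFit tile",T.round().tolist())
cv2.imwrite("pics/a6.png",cv2.resize(s[210:330+20,270:410],(700,700),interpolation=cv2.INTER_CUBIC)[:600])
cv2.imwrite("pics/a6.png",cv2.resize(s[210:330,270:410],None,fx=5,fy=5,interpolation=cv2.INTER_CUBIC))
E
```

```text
t 19.6 p [ 492.3 -306.   132.9] ya -73.4 open 0.15 tilt [1.3 2.2] q6 0.55 F [ 1.  -0.5 -0.8]
(489.7, -307, 110, -73.6) -> [-2.8  0.1 22.9] turn 0.2
cover pred tile [[381.0, 585.0], [237.0, 504.0], [242.0, 449.0], [391.0, 531.0]]
tray sceneFit tile [[359.0, 673.0], [222.0, 593.0], [353.0, 709.0]]
```

View pics/a6.png

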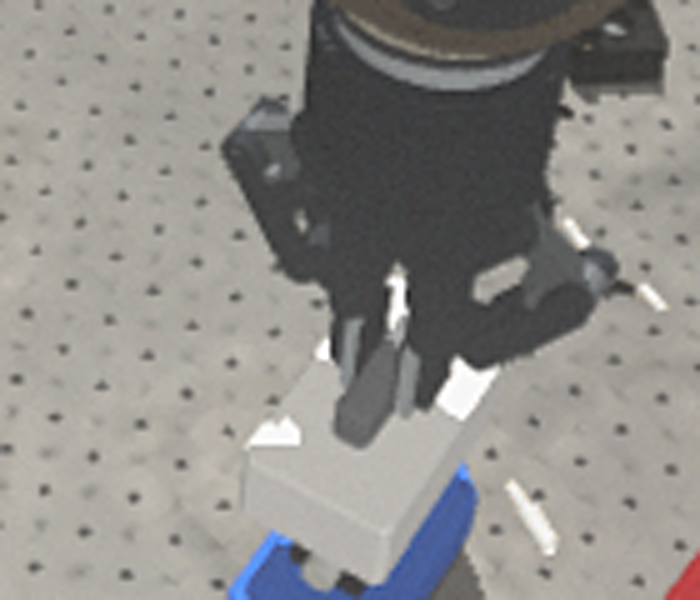

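The cover is held level over the tray, cut ends matching. Its lower rear corners in the tile are (385,583) and (243,505), about 1 mm from prediction. Correcting by -3 mm along x and lowering.

Emit:
{"api": "send_rows", "payload": {
  "steps": [
    [-0.002,0,0.005,0.2,-1],
    [-0.003,-0.0004,0.015,0.2,-1],
    [-0.0032,-0.0004,0.025,0.2,-1],
    [-0.0032,-0.0004,0.033,0.2,-1],
    [-0.0032,-0.0004,0.037,0.2,-1],
    [-0.0032,-0.0004,0.037,0.2,-1],
    [-0.0032,-0.0004,0.037,0.2,-1]
  ]
}}

```text
time: 20.3
eef_pos: [0.4885, -0.3061, 0.0943]
tcp_rot: [0.99, 0.143, -0.0, -0.0]
contact_force: [-0.2, -0.7, -1.0]
opening: 0.151
finger_force: 51.0
```

```bash
python3 - <<'E'
from go import *
plan((489.4,-306.6,81.2,-73.6))
E
```

```text
t 20.3 p [ 488.5 -306.1   94.3] ya -73.6 open 0.151 tilt [-0. -0.] q6 0.55 F [-0.2 -0.7 -1. ]
(489.4, -306.6, 81.2, -73.6) -> [ 0.8  0.7 13.1] turn 0.0
```

Emit:
{"api": "send_rows", "payload": {
  "steps": [
    [0.0005,0.0005,0.003,0,-1],
    [0.0005,0.0005,0.006,0,-1],
    [0.0005,0.0005,0.008,0,-1],
    [0.0005,0.0005,0.0095,0,-1],
    [0.0005,0.0005,0.0095,0,-1],
    [0.0005,0.0005,0.0095,0,-1]
  ]
}}

```text
time: 20.9
eef_pos: [0.489, -0.3064, 0.0848]
tcp_rot: [0.99, 0.143, 0.0, -0.0]
contact_force: [-0.0, -1.3, -0.4]
opening: 0.153
finger_force: 51.0
```

```bash
python3 - <<'E'
from go import *
plan((489.4,-306.6,81.2,-73.6));print(ctrl.get_state()["wrist_torque"])
E
```

```text
t 20.9 p [ 489.  -306.4   84.8] ya -73.6 open 0.153 tilt [ 0. -0.] q6 0.55 F [-0.  -1.3 -0.4]
(489.4, -306.6, 81.2, -73.6) -> [0.3 0.3 3.6] turn 0.0
[ 0.02706761  0.00350196 -0.04104429]
```

Already past the step's top edge without contact. Going to the seat.

Emit:
{"api": "send_rows", "payload": {
  "steps": [
    [0,0,0.0015,0,-1],
    [0,0,0.003,0,-1],
    [0,0,0.004,0,-1],
    [0,0,0.005,0,-1],
    [0,0,0.005,0,-1]
  ]
}}

```text
time: 21.4
eef_pos: [0.4891, -0.3065, 0.0812]
tcp_rot: [0.99, 0.143, -0.0, -0.0]
contact_force: [-3.3, 2.0, 5.7]
opening: 0.15
finger_force: 52.0
```

```bash
python3 - <<'E'
from go import *
plan((489.4,-306.6,81.2,-73.6));print(ctrl.get_state()["wrist_torque"])
E
```

```text
t 21.4 p [ 489.1 -306.5   81.2] ya -73.6 open 0.15 tilt [-0.5 -0.4] q6 0.55 F [-3.3  2.   5.7]
(489.4, -306.6, 81.2, -73.6) -> [ 0.3  0.1 -0. ] turn 0.0
[ 0.36321653  0.48714539 -0.08735259]
```

Seated exactly at 81.2 mm. I'll release gently, retreat and check.

Emit:
{"api": "send_rows", "payload": {
  "steps": [
    [0,0,-0.001,0,-1],
    [0,0,-0.001,0,-0.6],
    [0,0,-0.001,0,-0.2],
    [0,0,-0.001,0,0],
    [0,0,-0.001,0,0],
    [0,0,-0.02,0,0],
    [0,0,-0.06,0,0.2],
    [0,0,-0.1,0,0.3],
    [0,0,-0.14,0,0.3],
    [0,0,-0.14,0,0.3]
  ]
}}

```text
time: 22.4
eef_pos: [0.4919, -0.3089, 0.2277]
tcp_rot: [0.99, 0.143, 0.004, 0.005]
contact_force: [0.3, -0.1, 0.2]
opening: 0.653
finger_force: 0.0
```

Emit:
{"api": "send_rows", "payload": {
  "steps": [
    [0.01,-0.04,0,0,0.3],
    [0.02,-0.08,0,0,0.3],
    [0.03,-0.12,0,0,0.3],
    [0.04,-0.16,0,0,0.3],
    [0.05,-0.2,0,0,0.3],
    [0.06,-0.24,0,0,0.3],
    [0.06,-0.24,0,0,0.3],
    [0.06,-0.24,0,0,0.3]
  ]
}}

```text
time: 23.2
eef_pos: [0.4785, -0.0586, 0.2194]
tcp_rot: [0.99, 0.144, -0.0, 0.0]
contact_force: [-0.3, 0.0, -0.0]
opening: 0.647
finger_force: 0.0
```

```bash
python3 - <<'E'
from fit import *
s=ctrl.read_camera("scene")[:,:,::-1];t=ctrl.read_camera("top")[:,:,::-1]
st=ctrl.get_state();print(st["time"],st["eef_pos"])
a=cv2.resize(t[190:290,360:460],(400,400));b=cv2.resize(s[250:370,280:400],(400,400))
cv2.imwrite("pics/a7.png",np.hstack([a,b]))
E
```

```text
23.3 [ 0.47875441 -0.05994263  0.21961185]
```

View pics/a7.png

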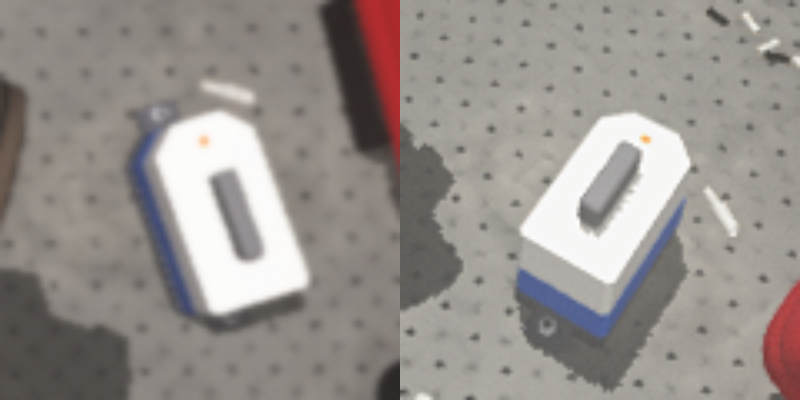

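The stack is closed, level and standing free. The cover's dot (203,141) and both cut corners lie over the base's cut end.

```bash
python3 -c "
from plant import ctrl
print(ctrl.sign_off())"
```

```text
the job is handed in; nothing more can be done
None
```

The job is handed in at 23.3 s: tray seated on the base, post in the middle of both V-grooves, cover fully down with cut corners matching, and the stack standing free with the arm clear.

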